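Load the drill jig, pin its leaf and hold it shut

ROBOT

A 7-joint arm with a two-finger parallel gripper is mounted at the origin on a cart in front of the work surface, level with it; the furniture and walls round the work are solid. World frame = base frame: x ahead of the robot, y to its left, z up, the work surface at z = 0. Lengths are in m, angles in degrees, forces in N, time in s.
With the tool pointing down it reaches from about 0.425 to 0.875 m from the base axis. Payload 4.7 kg.
Tool frame: the origin (TCP) lies where the fingers leave the gripper's body, on its centre line; the fingertips stand 70 mm ahead of it and the grasp point (between the pads) lies 51 mm ahead of it (env.tip_reach is the distance from the TCP to the fingertips, in m); z points along the fingers, x is the direction in which the jaws open and shut, and the axes are right-handed (so a half turn about z gives the same grasp; the last joint's range is limited). The gripper opens to 87 mm and grips with 3 to 60 N. Pads are 19 mm wide; open, the fingers measure 117 mm over their backs; the gripper's body (75 mm by 190 mm) begins 51 mm behind the grasp point.
Start: joints at [64.979, 18.392, -4.016, 83.108, 1.295, 78.541, -3.26], TCP at [0.283, -0.585, 0.292] pointing down, gripper open.
Joint ranges: [-163.93, 163.93], [-17.29, 119.83], [-79.2, 71.16], [3.27, 140.29], [-89.18, 269.18], [5.43, 117.66], [-154.24, 154.24]. Speed limits (degrees/s): [147.25, 147.25, 180, 180, 180, 180, 180].

INTERFACE

Orientations are given as [roll, pitch, yaw] about the fixed x, y, z axes, in that order (R = Rz(yaw) Ry(pitch) Rx(roll)).
In Python, from cell import env, optics, order gives the robot as it stands.
- The arm moves only by the shell command python3 -m creep 'ROWS' [FORCE]. ROWS is JSON, a list of rows, each a list of 7 numbers: the shift along the tool's x, y, z in cm, then the turn, a rotation vector about the tool's x, y, z in rad, then the opening, from 0 (shut) to 1 (fully open). A call has 1 to 20 rows; each row shifts and turns the pose as measured when the row begins, along the tool's axes as they then stand; what a row does not reach is not made up. A row lasts 1/10 s, in which the tool goes at most 50 mm and 8.59 degrees, less where a joint would pass 70% of its speed; a pose out of reach is approached as far as the arm can. A call with a gripper value outside its range is refused whole. The fingers move at their own pace and stop on an object; FORCE is the grip in N (left out, the last holds). Time passes only in rows, so rows that do not move let the fingers close. It gives the time, the measured TCP pose, the force and the opening at its end, in the units of the state.
- env.get_obs(): the state, without advancing time (a new reading comes with each control period).
- optics.read_camera(name): name is "side" or "top" or "wrist"; returns a dict with "frame" (480x640x3 uint8, blue, green, red), "z_map" (480x640 float32, m along the optical axis (not along the pixel's ray), 0 where there is no reading), "fx", "fy", "cx", "cy" (pixels), "distortion" ([k1, k2, p1, p2, k3] as OpenCV has them; the pictures are not rectified), "R" (3x3) and "t" (3): a world point X has camera coordinates R X + t; the wrist camera has in their place "hand_eye" (4x4, takes a point from camera to tool coordinates, whose origin is the TCP and whose axes are the tool frame's). Camera axes: x right, y down, z forward; pixel columns grow to the right and rows downward; lengths in m; the calibration is good to about 2 mm. A picture is of the moment at which its call begins: read the wrist's pose just before it.
- order.sign_off(): hands the job in, once; it reports no verdict.
The state is a dict: "time_s": time; "qpos": joint angles; "joint_velocities": joint speeds; "effort": joint torques, N m; "tool_pos": TCP position; "tool_rot": TCP orientation; "force": force on the tool from outside, world axes, zero at the start; "wrist_torque": the same for the moment, N m; "grip_width": finger opening in m.
Only numpy, scipy, OpenCV 4.12 (cv2) and the standard library are available. Lean on these libraries where they do the work, as an engineer would, in place of code of your own. Each camera call takes 0.05 s, during which the arm holds its last target. There are 200 camera calls.

TASK

Lay the short steel bar centred along the narrow raised rest in the drill jig and let go of it, then swing the hinged leaf down over it and push the lock pin from its wooden stand down through the hole in the leaf into the hole in the post below. Springs hold the leaf slightly open: press the pin down until its collar forces the leaf fully shut, and finish still holding the pin pressed down like that, without letting go. Leave the tape roll, the small spanner and the bolt where they are.

Things in the scene. Friction and masses are not known exactly. Their poses are not given: they have to be found in the camera images.
- jig: Drill jig bolted to the bench: grey base plate 151 x 110 x 12 mm, narrow rest in its middle, dark post across its front, hinged aluminium leaf. Origin on the bench under the rest's centre; x points from the post (robot's side) to the hinge, y left, z up. Hinge axis parallel to y at x = +75 mm, z = 57 mm, between two ears 67 mm high at y = +-28 to +-44 mm.
- rest_top (a point): Centre of the top face of the narrow rest, 38 mm above the bench, 26 mm above the base plate, axes as the jig. The rest is a rail 14 mm wide (y), 101 mm long (x), with a 4 mm high lip at each end, 93 mm between the lips. The bar lies along x on it, its centre then 6 mm above this point. Nothing else stands within 35 mm beside the middle of the rail.
- bar_center (a point): Centre of the loose steel bar, 20 x 85 x 12 mm (its x, y, z; long along its y axis), 0.1 to 0.17 kg. It lies flat on the bench at the start, its centre 6 mm up.
- leaf (a joint): Leaf angle, rad: 0 fully shut (level); start 1.65 to 1.85 (stop), standing up, leaning away from the robot. Damped hinge: the open leaf stays; pushed past upright (below 1.4) it sinks by itself (0.2 kg) in about 2 s onto two spring plungers in the post, resting at 0.04, its free edge 7 mm too high. 6 to 8 N down at its pin hole closes it to its stop at 0.
- leaf_edge (a point): Middle of the leaf's free edge, mid-thickness, 165 mm from the hinge axis; x points to the hinge, y along the edge, z out of the face that is on top when shut. The leaf is a plate 90 mm wide along the edge, 10 mm thick; open, this edge is on top, about 220 mm above the bench. Shut, its underside is 52 mm above the bench, 2 mm above a properly laid bar.
- leaf_hole (a point): Centre of the 14 mm pin hole at the leaf's upper face (when shut: 62 mm above the bench), 20 mm from the free edge; it lies straight above the post's hole when the leaf is down. Axes as leaf_edge. (The two smaller 9 mm holes over the bar are drill guides.)
- post_hole (a point): Centre of the mouth of the 13 mm hole in the top of the post, 50 mm above the bench, 70 mm in front of the rest's centre; vertical, open down to the bench. Axes as the jig.
- pin_knob (a point): Plain steel lock pin, 0.08 to 0.17 kg: point on its axis in the knob (22 mm diameter, 34 mm tall), 14 mm below the knob's top; z up along the pin. Below the knob a collar, 36 mm diameter, 6 mm thick, its top 20 mm and underside 26 mm below this point, then a shank of 10 mm diameter, 42 mm long, tip tapered. Starts upright in its stand, this point 72 mm above the bench.
- pin_tip (a point): Lower end of the lock pin's shank, on its axis, 68 mm below pin_knob. With the leaf fully shut and the collar on it the tip is 30 mm below the mouth of the post's hole.
- pin_stand: Fixed wooden block 56 x 56 mm, 46 mm high, with a 13 mm hole in which the pin stands at the start. Origin under its centre.
- black_tape: Roll of black tape lying flat, 62 mm across, 19 mm high. Bystander. Origin under its centre.
- spanner: Small spanner lying flat, 31 x 190 x 6 mm, long along its y axis. Bystander. Origin under its centre.
- bolt: Hex bolt lying on the bench, 19 x 50 x 17 mm, long along its y axis. Bystander. Origin under its centre.
There are look-alikes about, which are no part of the job. What is shaped like the part that bears bar_center but orange, purple or yellow is not meant.

How it is judged (in metres and radians):
On the way, in this order (a step that is already met when the one before it is completed fails the run):
1. the bar lies let go on the narrow rest, the leaf still open (x of bar_center in the frame of rest_top between -0.006 and 0.006 m and y of bar_center in the frame of rest_top between -0.006 and 0.006 m and z of bar_center in the frame of rest_top between 0.003 and 0.009 m and angle between the y axis of bar_center and the x axis of jig, either way round below 0.15 rad and contact force between the arm and bar below 0.1 N and value of joint leaf above 1 rad), for 0.3 s.
2. the leaf is down over the seated bar (x of bar_center in the frame of rest_top between -0.006 and 0.006 m and y of bar_center in the frame of rest_top between -0.006 and 0.006 m and z of bar_center in the frame of rest_top between 0.003 and 0.009 m and angle between the y axis of bar_center and the x axis of jig, either way round below 0.15 rad and value of joint leaf below 0.07 rad), for 0.2 s.
3. the pin is through the leaf and in the post's hole (x of bar_center in the frame of rest_top between -0.006 and 0.006 m and y of bar_center in the frame of rest_top between -0.006 and 0.006 m and z of bar_center in the frame of rest_top between 0.003 and 0.009 m and angle between the y axis of bar_center and the x axis of jig, either way round below 0.15 rad and horizontal distance between pin_tip and post_hole below 0.004 m and angle between pin_knob's own z axis and vertical below 0.1 rad and z of pin_tip in the frame of post_hole below -0.01 m), for 0.05 s.
At the end, for the whole second after the job is handed in: Bar on the rest (6 mm of centre, 3 mm in height, 0.15 rad); pin upright (0.1 rad) in the post, tip over 26 mm below the mouth, 4 mm of its axis; leaf shut (below 0.015 rad), the pin pressing it with over 4 N and the fingers holding the pin (over 3 N) (x of bar_center in the frame of rest_top between -0.006 and 0.006 m and y of bar_center in the frame of rest_top between -0.006 and 0.006 m and z of bar_center in the frame of rest_top between 0.003 and 0.009 m and angle between the y axis of bar_center and the x axis of jig, either way round below 0.15 rad and horizontal distance between pin_tip and post_hole below 0.004 m and angle between pin_knob's own z axis and vertical below 0.1 rad and z of pin_tip in the frame of post_hole below -0.026 m and value of joint leaf below 0.015 rad and contact force between pin and leaf above 4 N and contact force between the fingers and pin above 3 N); the arm keeps its last pose, push and grip.
It fails at once if the tape roll was pushed away (more than 25 mm) (distance of black_tape from where it was at the start of the episode above 0.025 m).
It fails at once if the spanner was pushed away (more than 25 mm) (distance of spanner from where it was at the start of the episode above 0.025 m).
It fails at once if the bolt was pushed away (more than 25 mm) (distance of bolt from where it was at the start of the episode above 0.025 m).
It also fails if it takes over 64 s, if anything falls off the work surface, if the arm or the gripper's body presses on something with over 40 N, if the wrist force passes 120 N, or if a joint passes its speed limit or range.

## Working session

There is one attempt and no reset: what is moved stays moved. The work goes in short steps, Python scripts to look and compute and a shell command to move; the robot and the scene stay as the last step left them, time stands still between calls to the robot, and variables do not carry over. Pictures are saved under pics/ and viewed, on a budget of 10 in all, crops included, one or two more only if the job needs it, and the job is handed in when it is done.

```bash
ls; mkdir -p pics
cat > h.py <<'E'
import numpy as np, cv2
from cell import env, optics, order
from scipy.spatial.transform import Rotation as Ro
def pose():
    o=env.get_obs(); return np.array(o["tool_pos"]),Ro.from_euler('xyz',o["tool_rot"],degrees=True).as_matrix(),o
def snap(n):
    p,R,o=pose(); c=optics.read_camera(n)
    if n=="wrist":
        H=np.array(c["hand_eye"]); c["Rc"]=R@H[:3,:3]; c["o"]=R@H[:3,3]+p
    else:
        c["Rc"]=np.array(c["R"]).T; c["o"]=-c["Rc"]@np.array(c["t"])
    c["K"]=np.array([[c["fx"],0,c["cx"]],[0,c["fy"],c["cy"]],[0,0,1]]); c["D"]=np.array(c["distortion"],float)
    return c
def ray(c,uv):
    q=cv2.undistortPoints(np.array(uv,float).reshape(-1,1,2),c["K"],c["D"]).reshape(-1,2)
    return np.c_[q,np.ones(len(q))]@c["Rc"].T
def onz(c,uv,z):
    d=ray(c,uv); return c["o"]+d*((z-c["o"][2])/d[:,2])[:,None]
def cloud(c):
    v,u=np.mgrid[0:480,0:640]; d=ray(c,np.c_[u.ravel(),v.ravel()])
    return (c["o"]+d*c["z_map"].reshape(-1,1)).reshape(480,640,3)
def proj(c,X):
    return cv2.projectPoints((np.atleast_2d(X)-c["o"])@c["Rc"],np.zeros(3),np.zeros(3),c["K"],c["D"])[0].reshape(-1,2)
E
python3 - <<'E'
from h import *
o=env.get_obs(); print(o)
for n in("top","side"):
    c=snap(n); cv2.imwrite(f"pics/{n}0.png",c["frame"]); print(n,c["o"],c["Rc"][:,2],c["fx"])
    np.savez(f"{n}0.npz",**{k:v for k,v in c.items()})
E
```

```text
pics
{'time_s': 0.0, 'qpos': array([64.97778607, 18.43964593, -4.01431318, 83.1747419 ,  1.29518341,
       78.53952414, -3.26215323]), 'joint_velocities': array([-0.10601816, -0.00087355,  0.04941863, -0.07581128,  0.11346231,
        0.02802247, -0.07152245]), 'effort': array([ 1.52195648e-04, -4.91282701e+01, -4.04270198e-01, -3.12522376e+01,
       -6.42093318e-02,  4.38585004e-02,  1.80619727e-04]), 'tool_pos': array([ 0.28297579, -0.584712  ,  0.29115597]), 'tool_rot': array([ 1.79993756e+02,  1.08665637e-01, -6.41713186e+01]), 'force': array([0.5261298 , 0.97273816, 0.34816264]), 'wrist_torque': array([-0.00917611,  0.00713715,  0.00965927]), 'grip_width': 0.087068546453606}
top [ 0.26954451 -0.02858032  1.27605989] [ 0.1894098  -0.00614217 -0.98187891] 569.4890375680695
side [0.55110382 1.0974635  0.68193223] [-0.0343222  -0.88786524 -0.45882165] 505.98903409888493
```

View pics/top0.png

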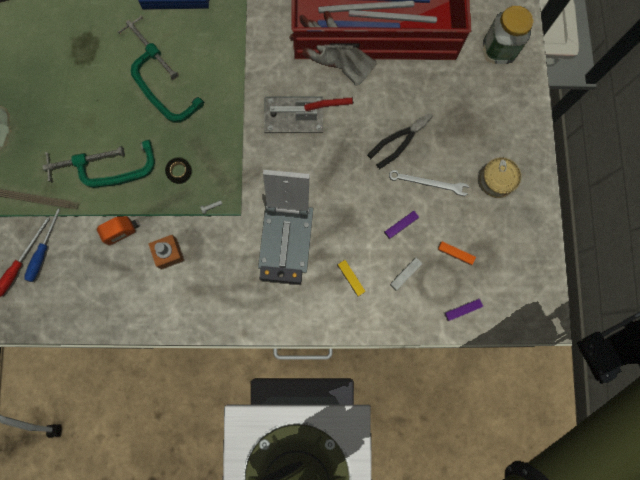

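View pics/side0.png

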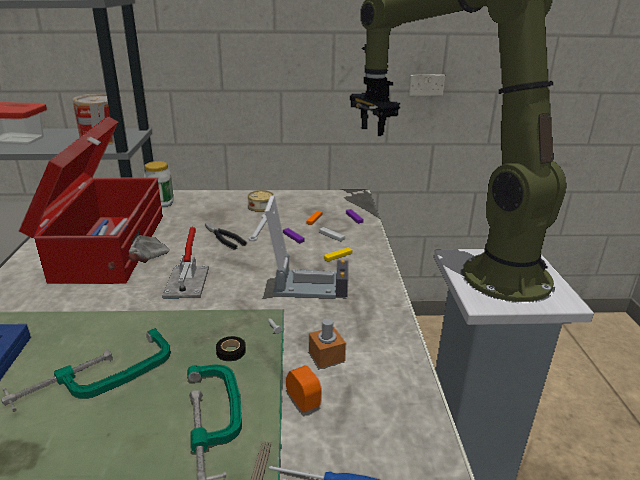

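The top view shows the jig with its rail at (286,245) and its post at (282,275). The pin in its stand is at (165,250). The leaf stands up at (287,190). Five bars could be confused:
- purple (401,224)
- orange (457,253)
- grey (406,274)
- yellow (351,278)
- purple (464,310)

I choose the grey one at (406,274). The bolt is at (212,206), the spanner at (428,183) and the tape at (178,170).

```bash
cat > m.py <<'E'
from h import *
def rect(P):
    (x,y),(a,b),t=cv2.minAreaRect(P[:,:2].astype(np.float32)*1000); 
    if a<b: a,b,t=b,a,t+90
    return "ctr %.1f %.1f  long %.1f short %.1f  dir %.1f n%d"%(x,y,a,b,t,len(P))
if __name__=="__main__":
    c=dict(np.load("top0.npz")); 
    W=cloud(c); hsv=cv2.cvtColor(c["frame"],cv2.COLOR_BGR2HSV)
    def box(u0,u1,v0,v1,lo,hi):
        m=np.zeros((480,640),bool); m[v0:v1,u0:u1]=1
        return m&(W[...,2]>lo)&(W[...,2]<hi)&(c["z_map"]>0)
    b=W[290:300,380:390].reshape(-1,3); print("bench z",np.median(b[:,2]))
    m=box(388,425,255,293,.007,.03); print("bar z",np.median(W[m][:,2]),rect(W[m]))
    m=box(255,320,205,290,.008,.018); print("base z",np.median(W[m][:,2]),rect(W[m]))
    m=box(270,300,215,268,.034,.046); print("rail z",np.median(W[m][:,2]),rect(W[m]))
    m=box(255,320,262,290,.046,.055); print("post z",np.median(W[m][:,2]),rect(W[m]))
    m=box(255,320,150,210,.15,.3); print("leaf",rect(W[m]),W[m].min(0),W[m].max(0))
    m=box(140,190,225,275,.04,.05); print("stand z",np.median(W[m][:,2]),rect(W[m]))
    m=box(140,190,225,275,.08,.095); print("knob z",np.median(W[m][:,2]),rect(W[m]))
    m=box(140,190,225,275,.051,.06); print("collar z",np.median(W[m][:,2]),rect(W[m]))
    m=box(160,200,150,190,.015,.03); print("tape",rect(W[m]))
    for n,uv in(("bar",(406,274)),("yellow",(351,278)),("orange",(457,253))): print(n,onz(c,[uv],.012))
E
python3 m.py
```

```text
bench z -0.001861425460945365
bar z 0.010921623670197222 ctr 437.2 -246.6  long 85.1 short 20.0  dir 135.2 n302
base z 0.011222551088287736 ctr 507.1 26.5  long 179.2 short 110.1  dir 174.2 n1974
rail z 0.03701826020714427 ctr 497.5 27.9  long 111.2 short 29.0  dir 164.4 n248
post z 0.0488891017427604 ctr 432.1 34.0  long 89.8 short 28.4  dir 84.0 n423
leaf ctr 599.0 17.2  long 90.0 short 23.9  dir 83.7 n921 [ 0.58233207 -0.02855893  0.15004302] [0.61386632 0.06293159 0.22378412]
stand z 0.04464359963434794 ctr 485.3 291.9  long 58.3 short 58.1  dir 21.2 n461
knob z 0.0838115837192589 ctr 484.9 291.6  long 20.9 short 20.5  dir 31.3 n82
collar z 0.052404543794400515 ctr 483.0 288.3  long 33.8 short 24.5  dir 145.9 n55
tape ctr 681.3 275.5  long 58.2 short 58.0  dir 124.7 n273
bar [[ 0.43613216 -0.24576607  0.012     ]]
yellow [[ 0.4274755  -0.12209237  0.012     ]]
orange [[ 0.4836298  -0.36363084  0.012     ]]
```

```bash
cat > go.py <<'E'
# work out tool-axis shift (cm) and yaw turn (rad) to reach world target TCP x y z(m), yaw(deg)
import sys; from h import *
def to(x,y,z,yaw):
    p,R,o=pose(); d=R.T@(np.array([x,y,z])-p)*100
    T=Ro.from_euler('xyz',[180,0,yaw],degrees=True).as_matrix()
    print("tcp",p.round(4),"rot",np.round(o["tool_rot"],1),"t",o["time_s"],"| shift cm",d.round(2),"turn",Ro.from_matrix(R.T@T).as_rotvec().round(3))
if __name__=="__main__": to(*map(float,sys.argv[1:]))
E
python3 - <<'E'
from h import *
p,R,o=pose(); print(R.round(2))
for n in("side","top"):
    c=dict(np.load(f"{n}0.npz")); W=cloud(c).reshape(-1,3); Q=(W-p)@R
    for a,b in((-.15,-.1),(-.1,-.05),(-.05,-.01),(0.01,.07)):
        s=Q[(Q[:,2]>a)&(Q[:,2]<b)&(abs(Q[:,0])<.16)&(abs(Q[:,1])<.16)]
        if len(s): print(n,a,b,len(s),s.min(0).round(3),s.max(0).round(3))
E
python3 go.py 0.437 -0.247 0.2 45
```

```text
[[ 0.44 -0.9  -0.  ]
 [-0.9  -0.44  0.  ]
 [-0.    0.   -1.  ]]
side -0.15 -0.1 363 [-0.044 -0.045 -0.15 ] [ 0.026  0.033 -0.1  ]
side -0.1 -0.05 397 [-0.059 -0.045 -0.1  ] [ 0.018  0.035 -0.05 ]
side -0.05 -0.01 608 [-0.1   -0.044 -0.05 ] [ 0.102  0.036 -0.01 ]
side 0.01 0.07 239 [-0.065 -0.017  0.011] [0.058 0.014 0.069]
top -0.15 -0.1 122 [-0.05  -0.038 -0.106] [-0.021  0.013 -0.1  ]
top -0.1 -0.05 722 [-0.051 -0.039 -0.1  ] [-0.012  0.027 -0.05 ]
top -0.05 -0.01 1639 [-0.096 -0.038 -0.05 ] [ 0.038  0.039 -0.01 ]
top 0.01 0.07 23 [ 0.043 -0.012  0.035] [ 0.056 -0.005  0.068]
tcp [ 0.283  -0.5847  0.2913] rot [ 1.80e+02  1.00e-01 -6.42e+01] t 0.1 | shift cm [-23.67 -28.58   9.16] turn [-2.000e-03  1.000e-03 -1.905e+00]
```

```bash
python3 -m creep '[[-2.6,-3.2,1,0,0,0,1],[-2.6,-3.2,1,0,0,0,1],[-2.6,-3.2,1,0,0,0,1],[-2.6,-3.2,1,0,0,0,1],[-2.6,-3.2,1,0,0,0,1],[-2.6,-3.2,1,0,0,0,1],[-2.6,-3.2,1,0,0,0,1],[-2.6,-3.2,1,0,0,0,1],[-2.6,-3.2,1,0,0,0,1]]'; python3 -m creep '[[0,0,0,0,0,-0.147,1],[0,0,0,0,0,-0.147,1],[0,0,0,0,0,-0.147,1],[0,0,0,0,0,-0.147,1],[0,0,0,0,0,-0.147,1],[0,0,0,0,0,-0.147,1],[0,0,0,0,0,-0.147,1],[0,0,0,0,0,-0.147,1],[0,0,0,0,0,-0.147,1],[0,0,0,0,0,-0.147,1],[0,0,0,0,0,-0.147,1],[0,0,0,0,0,-0.147,1],[0,0,0,0,0,-0.147,1]]'; python3 go.py 0.437 -0.247 0.2 45
```

```text
time_s: 1.0
tool_pos: [0.4403, -0.2434, 0.194]
tool_rot: [179.7, 0.1, -65.0]
force: [0.9, -0.1, -0.5]
grip_width: 0.0869
time_s: 2.3
tool_pos: [0.4395, -0.2312, 0.1871]
tool_rot: [-179.0, 0.3, 46.9]
force: [0.7, 0.6, -0.6]
grip_width: 0.0873
tcp [ 0.4395 -0.2312  0.1871] rot [-179.     0.3   46.9] t 2.3 | shift cm [-1.33  0.88 -1.3 ] turn [-0.018  0.005  0.033]
```

```bash
python3 - <<'E'
from h import *
from m import rect
c=snap("wrist"); print(np.array(c["hand_eye"]).round(3)); W=cloud(c); cv2.imwrite("pics/w1.png",c["frame"])
m=(W[...,2]>.006)&(W[...,2]<.03)&(c["z_map"]>0)&(np.hypot(W[...,0]-.437,W[...,1]+.247)<.055)
P=W[m]; print(np.median(P[:,2]),rect(P)); 
b=(abs(W[...,2])<.006)&(c["z_map"]>0); print("bench",np.median(W[b][:,2]))
print("px",proj(c,[[.437,-.247,.012]]))
E
python3 go.py 0.437 -0.247 0.1 45
```

```text
[[ 1.     0.001 -0.001  0.001]
 [-0.     0.969  0.247 -0.067]
 [ 0.001 -0.247  0.969 -0.093]
 [ 0.     0.     0.     1.   ]]
0.011990348505710957 ctr 436.2 -242.4  long 78.9 short 20.0  dir 135.1 n2585
bench -0.0004625847041087594
px [[300.24493464 254.12574247]]
tcp [ 0.4394 -0.2312  0.1871] rot [-179.     0.3   47.2] t 2.35 | shift cm [-1.28  1.05  8.7 ] turn [-0.018  0.005  0.038]
```

View pics/w1.png

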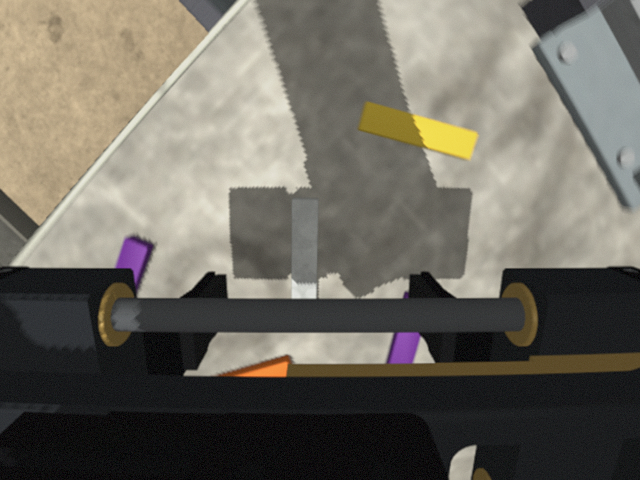

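The crop shows the grey bar at (304,245), with its near end at (304,198) and its far end hidden behind the gripper's rod. Purple (130,260), orange (260,367) and yellow (418,130) are clearly different in colour. The wrist and top estimates agree within 2 mm.

```bash
python3 go.py 0.4378 -0.2455 0.12 45.1; python3 -m creep '[[-0.5,0.4,2,-0.006,0.002,0.013,1],[-0.5,0.4,2,-0.006,0.002,0.013,1],[-0.3,0.2,2,-0.006,0.002,0.013,1],[0,0,0.6,0,0,0,1],[0,0,0,0,0,0,1]]' 30; python3 go.py 0.4378 -0.2455 0.073 45.1
```

```text
tcp [ 0.4394 -0.2312  0.1871] rot [-179.     0.3   47.2] t 2.35 | shift cm [-1.13  0.98  6.7 ] turn [-0.018  0.005  0.037]
time_s: 2.85
tool_pos: [0.437, -0.2474, 0.1189]
tool_rot: [180.0, -0.1, 44.2]
force: [0.1, 0.3, 0.9]
grip_width: 0.0868
tcp [ 0.437  -0.2474  0.1189] rot [ 1.80e+02 -1.00e-01  4.42e+01] t 2.85 | shift cm [ 0.19 -0.09  4.59] turn [ 0.001 -0.001 -0.015]
```

```bash
python3 -m creep '[[0.1,0,1.5,0,0,-0.01,1],[0.1,0,1.5,0,0,-0.004,1],[0,0,1,0,0,0,1],[0,0,0.4,0,0,0,1],[0,0,0,0,0,0,1]]'; python3 go.py 0.4378 -0.2455 0.073 45.1
```

```text
time_s: 3.35
tool_pos: [0.4406, -0.2459, 0.0742]
tool_rot: [179.7, -0.1, 45.1]
force: [-0.4, -0.4, -0.1]
grip_width: 0.0869
tcp [ 0.4406 -0.2459  0.0742] rot [ 1.797e+02 -1.000e-01  4.510e+01] t 3.35 | shift cm [-0.17 -0.22  0.12] turn [ 0.004 -0.002 -0.   ]
```

```bash
python3 -m creep '[[-0.15,-0.2,0.1,0,0,0,1],[0,0,0,0,0,0,0],[0,0,0,0,0,0,0],[0,0,0,0,0,0,0],[0,0,0,0,0,0,0],[0,0,0,0,0,0,0],[0,0,0,0,0,0,0],[0,0,0,0,0,0,0],[0,0,0,0,0,0,0]]' 30; python3 -m creep '[[0,0,-2,0,0,0,0],[0,0,-3,0,0,0,0],[0,0,-3,0,0,0,0],[0,0,-3,0,0,0,0],[0,0,-1,0,0,0,0],[0,0,0,0,0,0,0]]'; python3 go.py 0.45 0.03 0.2 84
```

```text
time_s: 4.25
tool_pos: [0.4392, -0.2463, 0.0752]
tool_rot: [179.5, -0.2, 45.1]
force: [-0.2, -0.6, -0.6]
grip_width: 0.0311
time_s: 4.85
tool_pos: [0.4372, -0.2451, 0.1978]
tool_rot: [179.8, -0.1, 45.1]
force: [0.6, -0.8, -1.1]
grip_width: 0.0006
tcp [ 0.4372 -0.2451  0.1978] rot [ 1.798e+02 -1.000e-01  4.510e+01] t 4.85 | shift cm [ 20.38 -18.51  -0.26] turn [ 0.005 -0.001 -0.679]
```

The fingers were still closing when I lifted, so there is no grip. I reopen and repeat with more time to close.

```bash
python3 -m creep '[[0,0,0,0,0,0,0.6],[0,0,0,0,0,0,0.6],[0,0,0,0,0,0,0.6],[0,0,0,0,0,0,0.6],[0,0,0,0,0,0,0.6],[0,0,0,0,0,0,0.6],[0,0,0,0,0,0,0.6],[0,0,0,0,0,0,0.6]]'
python3 - <<'E'
from h import *
from m import rect
c=snap("top"); W=cloud(c); m=(W[...,2]>.006)&(W[...,2]<.03)&(c["z_map"]>0)&(np.hypot(W[...,0]-.437,W[...,1]+.247)<.06)
print("top",rect(W[m]))
c=snap("wrist"); W=cloud(c); m=(W[...,2]>.006)&(W[...,2]<.03)&(c["z_map"]>0)&(np.hypot(W[...,0]-.437,W[...,1]+.247)<.06); print("wrist",rect(W[m]))
E
python3 go.py 0.4378 -0.2455 0.073 45.1
```

```text
time_s: 5.65
tool_pos: [0.4346, -0.2436, 0.1917]
tool_rot: [-179.7, -0.0, 45.1]
force: [-0.2, 1.0, -1.3]
grip_width: 0.0506
top ctr 445.6 -222.7  long 64.9 short 63.3  dir 44.2 n211
wrist ctr 438.6 -244.8  long 84.1 short 20.0  dir 135.1 n2684
tcp [ 0.4346 -0.2436  0.1917] rot [-179.7   -0.    45.1] t 5.75 | shift cm [ 0.08  0.42 11.87] turn [-0.006 -0.001 -0.   ]
```

```bash
python3 -m creep '[[0.05,0.2,3,-0.003,0,0,0.6],[0.05,0.2,3,-0.003,0,0,0.6],[0.05,0,2.5,0,0,0,0.6],[0,0,2,0,0,0,0.6],[0,0,0.8,0,0,0,0.6],[0,0,0,0,0,0,0.6]]'; python3 go.py 0.4386 -0.2448 0.073 45.1
```

```text
time_s: 6.35
tool_pos: [0.4408, -0.2469, 0.0775]
tool_rot: [179.6, -0.1, 45.1]
force: [-1.1, -0.3, 0.3]
grip_width: 0.0521
tcp [ 0.4408 -0.2469  0.0775] rot [ 1.796e+02 -1.000e-01  4.510e+01] t 6.35 | shift cm [-0.01 -0.3   0.44] turn [ 0.007 -0.002 -0.001]
```

```bash
python3 -m creep '[[0,-0.25,0.4,0.005,0,0,0.6],[0,0,0.1,0,0,0,0],[0,0,0.05,0,0,0,0],[0,0,0.05,0,0,0,0],[0,0,0.05,0,0,0,0],[0,0,0.05,0,0,0,0],[0,0,0.05,0,0,0,0],[0,0,0,0,0,0,0],[0,0,0,0,0,0,0],[0,0,0,0,0,0,0]]' 30; python3 go.py 0.4386 -0.2448 0.073 45.1
```

```text
time_s: 7.35
tool_pos: [0.4413, -0.2466, 0.0741]
tool_rot: [179.5, -0.1, 45.0]
force: [-1.0, 0.0, 0.8]
grip_width: 0.0194
tcp [ 0.4413 -0.2466  0.0741] rot [ 1.795e+02 -1.000e-01  4.500e+01] t 7.35 | shift cm [-0.06 -0.32  0.1 ] turn [ 0.009 -0.002 -0.001]
```

```bash
python3 -m creep '[[0,0,-3,0,0,0,0],[0,0,-4,0,0,0,0],[0,0,-4,0,0,0,0],[0,0,-4,0,0,0,0],[2.8,-2.7,-1,0,0,0,0],[2.8,-2.7,0,0,0,0,0],[2.8,-2.7,0,0,0,0,0],[2.8,-2.7,0,0,0,0,0],[2.8,-2.7,0,0,0,0,0],[2.8,-2.7,0,0,0,0,0],[1.5,-1.5,0,0,0,0,0],[0,0,0,0,0,-0.14,0],[0,0,0,0,0,-0.14,0],[0,0,0,0,0,-0.14,0],[0,0,0,0,0,-0.14,0],[0,0,0,0,0,-0.12,0],[0,0,0,0,0,0,0]]'
python3 - <<'E'
from h import *
c=snap("wrist"); cv2.imwrite("pics/w2.png",c["frame"]); np.savez("w2.npz",**c); print(c["o"])
E
python3 go.py 0.43 0.03 0.24 84
```

```text
time_s: 9.05
tool_pos: [0.442, 0.0204, 0.2357]
tool_rot: [179.6, 0.2, 85.6]
force: [-0.1, 0.4, -1.4]
grip_width: 0.019
[0.37555921 0.02630683 0.32773831]
tcp [0.442  0.0204 0.2357] rot [179.6   0.2  85.5] t 9.1 | shift cm [ 0.86 -1.26 -0.45] turn [0.008 0.003 0.026]
```

View pics/w2.png

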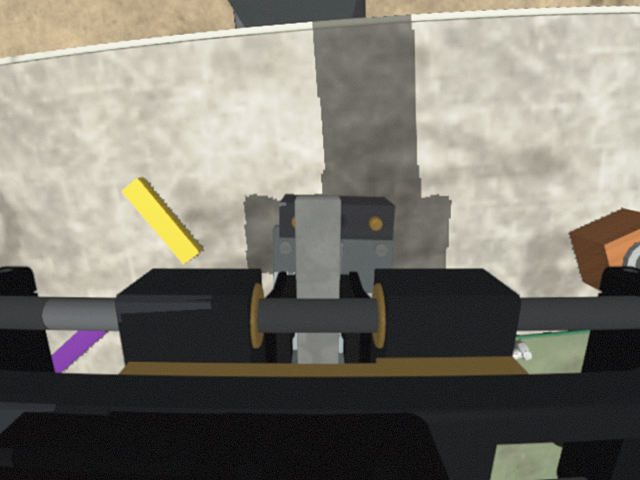

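The bar is held along the tool's y axis, spanning (318,197) to (318,362). The post is beneath it at (335,217), with the plungers at (297,222) and (376,222). Next I measure the bar in the hand and the jig.

Run:
```python
from h import *
from m import rect
c=dict(np.load("w2.npz")); W=cloud(c); ok=c["z_map"]>0; p,R,o=pose()
Q=(W.reshape(-1,3)-p)@R; Q=Q.reshape(W.shape)
m=ok&(Q[...,2]>.05)&(Q[...,2]<.068)&(abs(Q[...,0])<.014)&(abs(Q[...,1])<.06)
print("bar in tool z",np.median(Q[m][:,2]),rect(Q[m]),"y",Q[m][:,1].min(),Q[m][:,1].max())
m=ok&(W[...,2]>.044)&(W[...,2]<.056)&(abs(W[...,0]-.43)<.05)&(abs(W[...,1]-.03)<.08); print("post wrist",np.median(W[m][:,2]),rect(W[m]))
c=dict(np.load("top0.npz")); W=cloud(c); ok=c["z_map"]>0
for yaw in(-6,):
    J=Ro.from_euler('z',yaw,degrees=True).as_matrix(); O=np.array([.5017,.0267,0])
    L=(W.reshape(-1,3)-O)@J; L=L.reshape(W.shape)
    for nm,z0,z1,xm,ym in(("rail",.034,.0405,.06,.012),("lips",.0405,.046,.055,.012),("post",.047,.053,.1,.06),("base",.009,.015,.1,.07),("leaftop",.17,.23,.2,.07)):
        xx=.0 if nm!="post" else -.07
        m=ok&(L[...,2]>z0)&(L[...,2]<z1)&(abs(L[...,0]-(-.07 if nm=="post" else .1 if nm=="leaftop" else 0))<xm)&(abs(L[...,1])<ym)
        print(nm,m.sum(),(np.percentile(L[m],[0.5,50,99.5],axis=0)*1000).round(1).tolist())
```

```text
bar in tool z 0.061915978078967024 ctr 0.0 -5.2  long 81.3 short 27.9  dir 89.5 n6119 y -0.045843789094215416 0.03548335101675105
post wrist 0.04993931178934269 ctr 433.1 35.7  long 90.2 short 28.4  dir 84.2 n2297
rail 220 [[-50.3, -6.9, 34.0], [-1.6, 0.5, 36.7], [50.9, 7.1, 40.4]]
lips 27 [[-50.0, -6.6, 40.5], [11.2, -0.6, 41.6], [49.5, 6.5, 45.3]]
post 335 [[-84.0, -44.3, 47.0], [-69.7, -2.2, 49.2], [-56.0, 44.6, 52.9]]
base 1599 [[-83.5, -54.2, 9.0], [11.3, -7.3, 11.4], [86.3, 54.7, 14.9]]
leaftop 724 [[89.4, -43.7, 170.7], [96.6, 0.3, 205.8], [109.3, 45.2, 222.6]]
```

```bash
python3 go.py 0.5056 0.0272 0.16 84; python3 -m creep '[[0.1,1.6,1.6,0.002,0,0.013,0],[0.1,1.6,1.6,0.002,0,0.013,0],[0.1,1.6,1.6,0.002,0,0,0],[0.1,1.6,1.6,0,0,0,0],[0,0,0.7,0,0,0,0],[0,0,0,0,0,0,0]]'; python3 go.py 0.5056 0.0272 0.16 84
```

```text
tcp [0.442  0.0204 0.2357] rot [179.6   0.2  85.5] t 9.1 | shift cm [1.2  6.23 7.61] turn [0.008 0.003 0.026]
time_s: 9.7
tool_pos: [0.5084, 0.0169, 0.1625]
tool_rot: [179.8, 0.2, 82.8]
force: [0.1, 0.8, -1.0]
grip_width: 0.0198
tcp [0.5084 0.0169 0.1625] rot [179.8   0.2  82.8] t 9.7 | shift cm [ 0.99 -0.41  0.25] turn [ 0.003  0.003 -0.02 ]
```

```bash
python3 -m creep '[[0.5,-0.2,0.8,0.001,0,-0.012,0],[0.4,-0.1,0.8,0.001,0,-0.006,0],[0,0,0.6,0,0,0,0],[0,0,0,0,0,0,0]]'
cat > chk.py <<'E'
from h import *
from m import rect
c=snap("wrist"); W=cloud(c); ok=c["z_map"]>0; p,R,o=pose()
Q=((W.reshape(-1,3)-p)@R).reshape(W.shape)
m=ok&(Q[...,2]>.05)&(Q[...,2]<.068)&(abs(Q[...,0])<.014)&(abs(Q[...,1])<.06)
print("bar tool z",np.median(Q[m][:,2]).round(4),rect(Q[m]),"ymin",Q[m][:,1].min().round(4))
m=ok&(W[...,2]>.044)&(W[...,2]<.056)&(abs(W[...,0]-.43)<.05)&(abs(W[...,1]-.03)<.08)
print("post wrist",rect(W[m]))
E
python3 chk.py; python3 go.py 0.5056 0.0272 0.114 84
```

```text
time_s: 10.1
tool_pos: [0.5051, 0.0271, 0.1403]
tool_rot: [179.9, 0.3, 83.8]
force: [0.2, 0.4, -1.0]
grip_width: 0.0193
bar tool z 0.0624 ctr 0.0 -5.3  long 81.6 short 27.9  dir 90.2 n6102 ymin -0.0461
post wrist ctr 437.6 35.0  long 90.3 short 36.4  dir 84.1 n9690
tcp [0.5053 0.0272 0.1407] rot [179.9   0.3  83.9] t 10.15 | shift cm [0.02 0.02 2.67] turn [ 0.002  0.005 -0.003]
```

```bash
python3 -m creep '[[0,0,0.8,0.001,0.003,0,0],[0,0,0.8,0,0,0,0],[0,0,0.7,0,0,0,0],[0,0,0.3,0,0,0,0],[0,0,0,0,0,0,0]]'; python3 go.py 0.5058 0.0272 0.112 84
```

```text
time_s: 10.65
tool_pos: [0.5057, 0.0266, 0.1129]
tool_rot: [179.8, 0.1, 83.8]
force: [-0.3, 0.2, -0.7]
grip_width: 0.0196
tcp [0.5057 0.0266 0.1129] rot [1.798e+02 1.000e-01 8.380e+01] t 10.65 | shift cm [0.06 0.   0.09] turn [ 0.003  0.002 -0.004]
```

```bash
python3 -m creep '[[0.05,0,0.15,0,0,0,0],[0,0,0.1,0,0,0,0]]'; python3 -m creep '[[0,0,0.1,0,0,0,0],[0,0,0.1,0,0,0,0]]'; python3 go.py 0.5058 0.0272 0.112 84
```

```text
time_s: 10.85
tool_pos: [0.506, 0.0269, 0.112]
tool_rot: [179.9, 0.2, 83.8]
force: [-5.0, -0.0, 10.8]
grip_width: 0.0192
time_s: 11.05
tool_pos: [0.5061, 0.027, 0.1121]
tool_rot: [179.9, 0.3, 83.8]
force: [-3.1, -0.5, 5.9]
grip_width: 0.0196
tcp [0.5061 0.027  0.1121] rot [179.9   0.3  83.8] t 11.05 | shift cm [ 0.02 -0.03  0.01] turn [ 0.001  0.005 -0.004]
```

```bash
python3 -m creep '[[0,0,0,0,0,0,0.4],[0,0,0,0,0,0,0.4],[0,0,0,0,0,0,0.4],[0,0,0,0,0,0,0.4],[0,0,0,0,0,0,0.4],[0,0,0,0,0,0,0.4]]'; python3 -m creep '[[0,0,-1.5,0,0,0,0.4],[0,0,-3,0,0,0,0.4],[0,-2,-3,0,0,0,0.4],[0,-3,-3,0,0,0,0.4],[0,-2,-3,0,0,0,0.4],[0,0,0,0,0,0,0.4]]'
cat > bar.py <<'E'
from h import *
for n in("top","wrist"):
    c=snap(n); cv2.imwrite(f"pics/{n}_b.png",c["frame"]); W=cloud(c); ok=c["z_map"]>0
    O=np.array([.5024,.0274,0]); J=Ro.from_euler('z',-6,degrees=True).as_matrix()
    L=((W.reshape(-1,3)-O)@J).reshape(W.shape)
    m=ok&(L[...,2]>.046)&(L[...,2]<.056)&(abs(L[...,0])<.053)&(abs(L[...,1])<.02)
    if m.sum()>20:
        (x,y),s,t=cv2.minAreaRect(L[m][:,:2].astype(np.float32)*1000); print(n,"bar in jig",x,y,s,t,np.median(L[m][:,2]),m.sum())
    m=ok&(L[...,2]>.046)&(L[...,2]<.056)&(abs(L[...,0]+.07)<.016)&(abs(L[...,1])<.06)
    if m.sum()>20: print(n,"post",cv2.minAreaRect(L[m][:,:2].astype(np.float32)*1000))
E
python3 bar.py
```

```text
time_s: 11.65
tool_pos: [0.5074, 0.0272, 0.1132]
tool_rot: [179.8, 0.3, 83.8]
force: [-0.3, 0.5, -0.1]
grip_width: 0.0348
time_s: 12.25
tool_pos: [0.4356, 0.0372, 0.2569]
tool_rot: [179.7, 0.2, 83.9]
force: [1.4, -0.2, -0.5]
grip_width: 0.0352
wrist bar in jig 0.0653076171875 -0.05965709686279297 (84.88249969482422, 19.52808952331543) 0.2715269923210144 0.04999835277923547 1217
wrist post ((-69.87662506103516, 0.73504638671875), (28.49281883239746, 90.24341583251953), 0.16030353307724)
```

The bar lies centred to about 0.1 mm in the jig frame, its top at 50 mm. Next I go over the leaf and behind it.

```bash
python3 go.py 0.642 0.0128 0.34 84; python3 -m creep '[[0,0,-4,0,0,0,0.4],[0,0,-4,0,0,0,0.4],[-0.1,3,0,0,0,0,0.4],[-0.1,4,0,0,0,0,0.4],[-0.1,4,0,0,0,0,0.4],[0,4,0,0,0,0,0.4],[0,4,0,0,0,0,0.4],[0,1.5,0,0,0,0,0.4],[0,0,0,0,0,0,0.4]]';  python3 go.py 0.642 0.0128 0.24 84
```

```text
tcp [0.4356 0.0364 0.2537] rot [1.80e+02 1.00e-01 8.39e+01] t 12.35 | shift cm [-0.16 20.78 -8.62] turn [ 0.001  0.002 -0.002]
time_s: 13.25
tool_pos: [0.6485, 0.0076, 0.3219]
tool_rot: [-179.1, -0.0, 83.6]
force: [-0.7, 0.9, 0.3]
grip_width: 0.035
tcp [0.6485 0.0076 0.3219] rot [-179.1   -0.    83.6] t 13.25 | shift cm [ 0.44 -0.57  8.2 ] turn [-0.016 -0.001 -0.007]
```

```bash
python3 -m creep '[[0.4,0,3,-0.008,0,-0.005,0.4],[0,0,3,-0.008,0,0,0.4],[0,0,1.6,0,0,0,0.4],[0,0,0,0,0,0,0.4]]';  python3 go.py 0.54 0.0228 0.24 84
```

```text
time_s: 13.65
tool_pos: [0.6462, 0.0127, 0.2381]
tool_rot: [-179.5, -0.2, 84.0]
force: [0.1, -0.4, 0.9]
grip_width: 0.0348
tcp [0.6462 0.0127 0.2381] rot [-179.5   -0.2   84. ] t 13.65 | shift cm [ -0.1  -10.67  -0.1 ] turn [-0.008 -0.004 -0.   ]
```

```bash
python3 -m creep '[[0,-1.2,0,0,0,0,0.4],[0,-1.2,0,0,0,0,0.4],[0,-1.2,0,0,0,0,0.4],[0,-1.2,0,0,0,0,0.4],[0,-1.2,0,0,0,0,0.4],[0,-1.2,0,0,0,0,0.4]]';  python3 go.py 0.54 0.0228 0.24 84
```

```text
time_s: 14.25
tool_pos: [0.5728, 0.0206, 0.2409]
tool_rot: [-179.7, -0.3, 84.0]
force: [1.8, -0.2, -0.8]
grip_width: 0.0349
tcp [0.5728 0.0206 0.2409] rot [-179.7   -0.3   84. ] t 14.25 | shift cm [-0.13 -3.28  0.11] turn [-0.005 -0.005  0.   ]
```

```bash
python3 -m creep '[[0,-1.2,0,0,0,0,0.4],[0,-1.2,0,0,0,0,0.4],[0,-1.2,0,0,0,0,0.4],[0,-1.2,0,0,0,0,0.4],[0,0,0,0,0,0,0.4],[0,0.5,-2,0,0,0,0.4],[0,0,-4,0,0,0,0.4],[0,0,-4,0,0,0,0.4],[0,0,0,0,0,0,0.4]]'
python3 - <<'E'
from h import *
c=snap("top"); cv2.imwrite("pics/top1.png",c["frame"]); W=cloud(c); ok=c["z_map"]>0
O=np.array([.5024,.0274,0]); J=Ro.from_euler('z',-6,degrees=True).as_matrix(); L=((W.reshape(-1,3)-O)@J).reshape(W.shape)
m=ok&(L[...,2]>.055)&(L[...,2]<.23)&(abs(L[...,0])<.2)&(abs(L[...,1])<.05)
m[:,:]&=True
print(np.percentile(L[m],[1,25,50,75,99],axis=0).round(3))
E
python3 go.py .45 .15 .3 60
```

```text
time_s: 15.15
tool_pos: [0.5243, 0.0262, 0.346]
tool_rot: [-179.7, -0.1, 84.1]
force: [0.1, -0.1, -0.1]
grip_width: 0.0347
tcp [0.5234 0.026  0.3435] rot [-1.795e+02 -1.000e-01  8.410e+01] t 15.2 | shift cm [11.56 -8.55  4.44] turn [-0.009  0.     0.42 ]Traceback (most recent call last):
  File "<stdin>", line 6, in <module>
    return _quantile_unchecked(
        a, q, axis, out, overwrite_input, method, keepdims, weights)
    return _ureduce(a,
                    func=_quantile_ureduce_func,
    ...<5 lines>...
                    overwrite_input=overwrite_input,
                    method=method)
    r = func(a, **kwargs)
    result = _quantile(arr,
                       quantiles=q,
    ...<2 lines>...
                       out=out,
                       weights=wgt)
    slices_having_nans = np.isnan(arr[-1, ...])
                                  ~~~^^^^^^^^^
IndexError: index -1 is out of bounds for axis 0 with size 0
```

```bash
python3 go.py .53 .287 .28 84; python3 -m creep '[[3,0,0.6,0,0,0,0.6],[3.8,-0.3,0.9,0,0,0,0.6],[3.8,-0.3,0.9,0,0,0,0.6],[3.8,-0.3,0.9,0,0,0,0.6],[3.8,-0.3,0.9,0,0,0,0.6],[3.8,-0.3,0.9,0,0,0,0.6],[3,-0.3,0.9,0,0,0,0.6],[0.8,0,0.4,0,0,0,0.6],[0,0,0,0,0,0,0.6],[0,0,0,0,0,0,0.6]]'
cat > pin.py <<'E'
from h import *
from m import rect
c=snap("wrist"); cv2.imwrite("pics/wp.png",c["frame"]); W=cloud(c); ok=(c["z_map"]>0)&(np.hypot(W[...,0]-.485,W[...,1]-.292)<.045)
for n,a,b in(("knob",.08,.092),("collar",.049,.058),("stand",.042,.0485)):
    m=ok&(W[...,2]>a)&(W[...,2]<b)
    if m.sum()>20:
        P=(W[m][:,:2]*1000).astype(np.float32); print(n,np.median(W[m][:,2]).round(4),rect(W[m]),"circle",cv2.minEnclosingCircle(P))
E
python3 pin.py
python3 - <<'E'
from h import *
c=dict(np.load("top0.npz")); W=cloud(c); print("orange tool max z",W[212:246,95:140,2].max(), W[212:246,95:140].reshape(-1,3)[(W[212:246,95:140,2]>.02).ravel()].min(0))
c=snap("top"); cv2.imwrite("pics/top1.png",c["frame"]); W=cloud(c); ok=c["z_map"]>0
O=np.array([.5024,.0274,0]); J=Ro.from_euler('z',-6,degrees=True).as_matrix(); L=((W.reshape(-1,3)-O)@J).reshape(W.shape)
m=ok&(L[...,2]>.052)&(L[...,2]<.1)&(abs(L[...,0])<.1)&(abs(L[...,1])<.05)
print(np.percentile(L[m],[1,25,50,75,99],axis=0).round(4))
P=L[m]; P=P[(abs(P[:,0])<.06)&(abs(P[:,1])<.04)]; print("leaf slope",np.polyfit(P[:,0],P[:,2],1) if len(P) else 0)
E
python3 go.py .485 .292 .2 84
```

```text
tcp [0.5234 0.026  0.3435] rot [-1.795e+02 -1.000e-01  8.410e+01] t 15.2 | shift cm [26.01 -1.99  6.41] turn [-0.008 -0.002  0.001]
time_s: 16.2
tool_pos: [0.5314, 0.288, 0.2665]
tool_rot: [-178.8, 0.3, 83.6]
force: [-0.6, -0.3, -0.0]
grip_width: 0.0521
knob 0.0861 ctr 486.3 294.0  long 20.8 short 20.7  dir 38.0 n635 circle ((486.56011962890625, 293.8452453613281), 10.863677024841309)
collar 0.0522 ctr 486.5 294.0  long 34.5 short 34.5  dir 37.9 n718 circle ((486.7039489746094, 293.65447998046875), 17.873958587646484)
stand 0.0461 ctr 486.7 293.8  long 56.2 short 56.2  dir 111.0 n2874 circle ((486.5805969238281, 293.8149719238281), 38.904788970947266)
orange tool max z 1.2760598907006613 [ 0.26954451 -0.02858032  0.02007561]
[[-0.0898 -0.0451  0.0565]
 [-0.0484 -0.0237  0.0618]
 [-0.005  -0.0005  0.0638]
 [ 0.0393  0.0226  0.066 ]
 [ 0.082   0.0438  0.071 ]]
leaf slope [-0.03886001  0.06342097]
tcp [0.532  0.2871 0.267 ] rot [-178.9    0.3   83.5] t 16.3 | shift cm [-0.01 -4.59  6.79] turn [-0.019  0.005 -0.009]
```

```bash
python3 - <<'E'
from h import *
c=dict(np.load("top0.npz")); W=cloud(c); s=W[205:250,90:145].reshape(-1,3); k=(c["z_map"][205:250,90:145]>0).ravel(); s=s[k]; s=s[s[:,2]>.015]; print(s.min(0),s.max(0))
E
python3 go.py .4863 .2933 .19 84; python3 -m creep '[[0.2,-1.5,2.4,-0.009,0.002,-0.004,0.6],[0.2,-1.5,2.4,-0.009,0.002,-0.004,0.6],[0.1,-1.3,2.2,0,0,0,0.6],[0,0,0.4,0,0,0,0.6],[0,0,0,0,0,0,0.6]]'; python3 go.py .4863 .2933 .126 84
```

```text
[0.5034137  0.36678596 0.01509664] [0.56711352 0.44509667 0.06403766]
tcp [0.532  0.2871 0.267 ] rot [-178.9    0.3   83.5] t 16.3 | shift cm [ 0.14 -4.46  7.79] turn [-0.019  0.005 -0.009]
time_s: 16.8
tool_pos: [0.494, 0.2891, 0.1948]
tool_rot: [179.5, 0.1, 83.1]
force: [0.2, -0.4, 1.2]
grip_width: 0.0525
tcp [0.494  0.2891 0.1948] rot [1.795e+02 1.000e-01 8.310e+01] t 16.8 | shift cm [ 0.34 -0.88  6.87] turn [ 0.009  0.002 -0.015]
```

```bash
python3 -m creep '[[0.2,-0.5,0.5,0.005,0.002,-0.01,0.6],[0.1,-0.3,0.5,0.002,0,-0.003,0.6],[0,0,1,0,0,0,0.6],[0,0,0.5,0,0,0,0.6],[0,0,0,0,0,0,0.6]]'; python3 go.py .4863 .2933 .126 84
```

```text
time_s: 17.3
tool_pos: [0.4903, 0.2924, 0.1712]
tool_rot: [179.6, -0.2, 83.7]
force: [-1.0, 0.3, -1.0]
grip_width: 0.0524
tcp [0.4903 0.2924 0.1712] rot [179.6  -0.2  83.7] t 17.3 | shift cm [ 0.03 -0.44  4.52] turn [ 0.007 -0.003 -0.006]
```

```bash
python3 -m creep '[[0,-0.4,1.2,0.004,-0.002,-0.005,0.6],[0,-0.15,1.2,0.002,0,0,0.6],[0,-0.1,1,0,0,0,0.6],[0,-0.1,0.8,0,0,0,0.6],[0,0,0.2,0,0,0,0.6],[0,0,0,0,0,0,0.6]]'; python3 go.py .4863 .2933 .126 84
```

```text
time_s: 17.9
tool_pos: [0.4817, 0.2933, 0.1221]
tool_rot: [-179.9, 0.0, 84.0]
force: [0.9, -0.7, -0.3]
grip_width: 0.0522
tcp [0.4817 0.2933 0.1221] rot [-179.9    0.    84. ] t 17.9 | shift cm [ 0.05  0.45 -0.39] turn [-0.002  0.     0.   ]
```

```bash
python3 -m creep '[[0,0.35,-0.4,0,0,0,0.6],[0,0.1,0,0,0,0,0.6],[0,0,0,0,0,0,0.6]]'; python3 go.py .4863 .2933 .126 84
```

```text
time_s: 18.2
tool_pos: [0.4873, 0.2932, 0.1274]
tool_rot: [-180.0, -0.0, 84.0]
force: [0.4, 0.2, 0.1]
grip_width: 0.0523
tcp [0.4873 0.2932 0.1274] rot [-180.   -0.   84.] t 18.2 | shift cm [ 0.   -0.1   0.14] turn [-0.    -0.001 -0.   ]
```

```bash
python3 pin.py
```

```text
knob 0.0851 ctr 486.6 293.7  long 74.1 short 23.2  dir 84.1 n1087 circle ((477.4886474609375, 294.64508056640625), 37.02646255493164)
collar 0.0521 ctr 480.7 294.1  long 69.3 short 25.1  dir 84.2 n1803 circle ((477.4236145019531, 294.43731689453125), 34.63370132446289)
stand 0.0461 ctr 486.4 293.9  long 56.8 short 56.4  dir 21.2 n5160 circle ((486.35284423828125, 293.8609313964844), 39.750675201416016)
```

Close on the knob.

```bash
python3 -m creep '[[0,-0.05,0.05,0,0,0,0.6],[0,0,0,0,0,0,0],[0,0,0,0,0,0,0],[0,0,0,0,0,0,0],[0,0,0,0,0,0,0],[0,0,0,0,0,0,0],[0,0,0,0,0,0,0],[0,0,0,0,0,0,0],[0,0,0,0,0,0,0],[0,0,0,0,0,0,0]]' 50; python3 go.py .4863 .2933 .126 84
```

```text
time_s: 19.25
tool_pos: [0.487, 0.2934, 0.1275]
tool_rot: [180.0, -0.1, 84.0]
force: [0.2, 0.2, -0.0]
grip_width: 0.0203
tcp [0.487  0.2934 0.1275] rot [ 1.8e+02 -1.0e-01  8.4e+01] t 19.25 | shift cm [-0.02 -0.07  0.15] turn [ 0.001 -0.001 -0.   ]
```

```bash
python3 -m creep '[[0,0,-1.5,0,0,0,0],[0,0,-2.5,0,0,0,0],[0,0,-2.5,0,0,0,0],[0,0,-3,0,0,0,0],[0,0,-3,0,0,0,0],[0,0,-1,0,0,0,0],[0,0,0,0,0,0,0]]'; python3 go.py .455 .035 .26 84
python3 - <<'E'
from h import *
c=snap("wrist"); W=cloud(c); p,R,o=pose(); Q=((W.reshape(-1,3)-p)@R).reshape(W.shape); ok=c["z_map"]>0
m=ok&(Q[...,2]>.06)&(Q[...,2]<.082)&(abs(Q[...,0])<.03)&(abs(Q[...,1])<.03); P=(Q[m]*1000); print("collar in tool",m.sum(),np.percentile(P,[0,50,100],axis=0).round(1))
m=ok&(Q[...,2]>.03)&(Q[...,2]<.045)&(abs(Q[...,0])<.010)&(abs(Q[...,1])<.03); P=(Q[m]*1000); print("knob in tool",m.sum(),np.percentile(P,[0,50,100],axis=0).round(1) if len(P) else 0)
E
```

```text
time_s: 19.95
tool_pos: [0.4859, 0.2938, 0.2707]
tool_rot: [180.0, -0.1, 84.1]
force: [-0.1, -0.7, -1.4]
grip_width: 0.0201
tcp [0.4859 0.2938 0.2707] rot [ 1.80e+02 -1.00e-01  8.41e+01] t 19.95 | shift cm [-26.06  -0.42   1.01] turn [ 0.001 -0.002  0.002]
collar in tool 1778 [[-18.4 -18.7  60. ]
 [  0.6 -11.   74.3]
 [ 19.6  -4.1  81. ]]
knob in tool 530 [[ -9.8 -11.9  30. ]
 [  0.4  -9.2  41.1]
 [  9.4  10.9  45. ]]
```

```bash
python3 -m creep '[[-3,-0.1,0,0,0,0,0],[-3.7,-0.2,0.2,0,0,0,0],[-3.7,-0.2,0.2,0,0,0,0],[-3.7,-0.2,0.2,0,0,0,0],[-3.7,-0.2,0.2,0,0,0,0],[-3.7,-0.2,0.2,0,0,0,0],[-3,-0.2,0.2,0,0,0,0],[-1.2,0,0.2,0,0,0,0],[0,0,0,0,0,0,0],[0,0,0,0,0,0,0]]'
cat > hole.py <<'E'
from h import *
c=snap("wrist"); cv2.imwrite("pics/wh%d.png"%int(env.get_obs()["time_s"]*10),c["frame"]); W=cloud(c); ok=c["z_map"]>0
O=np.array([.5024,.0274,0]); J=Ro.from_euler('z',-6,degrees=True).as_matrix(); L=((W.reshape(-1,3)-O)@J).reshape(W.shape)
m=ok&(abs(L[...,2]-.065)<.009)&(L[...,0]>-.105)&(L[...,0]<-.02)&(abs(L[...,1])<.055)
print("leaf front/left/right mm",(np.percentile(L[m],[0,.5,50,99.5,100],axis=0)*1000).round(1).tolist(),m.sum())
g=cv2.cvtColor(c["frame"],cv2.COLOR_BGR2GRAY)
e=proj(c,[O+J@np.array([-.07,0,.069])])[0]; print("expected px",e)
# hole: dark blob near the expected pixel
r=40; x0,y0=int(e[0])-r,int(e[1])-r; w=g[y0:y0+2*r,x0:x0+2*r]; t,b=cv2.threshold(w,0,255,cv2.THRESH_BINARY_INV+cv2.THRESH_OTSU)
n,lab,st,ce=cv2.connectedComponentsWithStats(b)
for i in range(1,n):
    if st[i,4]>40:
        uv=ce[i]+[x0,y0]; X=onz(c,[uv],.0685)[0]; print("blob",uv.round(1),st[i].tolist(),"world",X.round(4),"jig",((X-O)@J).round(4))
cv2.imwrite("pics/crop.png",cv2.resize(c["frame"][max(y0-60,0):y0+2*r+60,x0-80:x0+2*r+80],None,fx=2,fy=2))
E
python3 hole.py; python3 go.py .433 .0354 .2 84
```

```text
time_s: 21.0
tool_pos: [0.4356, 0.0283, 0.2385]
tool_rot: [-178.5, -0.2, 84.1]
force: [-0.2, -0.1, -1.1]
grip_width: 0.0204
leaf front/left/right mm [[-90.1, -44.4, 57.4], [-89.9, -43.9, 61.0], [-72.2, 7.9, 67.9], [-30.4, 45.5, 70.0], [-24.5, 46.0, 70.8]] 5873
expected px [324.60412684 241.56470379]
blob [329.1 208.3] [0, 0, 80, 15, 934] world [0.4083 0.0405 0.0685] jig [-0.0949  0.0032  0.0685]
blob [319.8 264. ] [0, 32, 78, 48, 2095] world [0.4499 0.0294 0.0685] jig [-0.0524 -0.0035  0.0685]
tcp [0.4355 0.0285 0.2385] rot [-1.785e+02 -1.000e-01  8.420e+01] t 21.05 | shift cm [ 0.66 -0.22  3.86] turn [-0.027 -0.003  0.003]
```

View pics/crop.png

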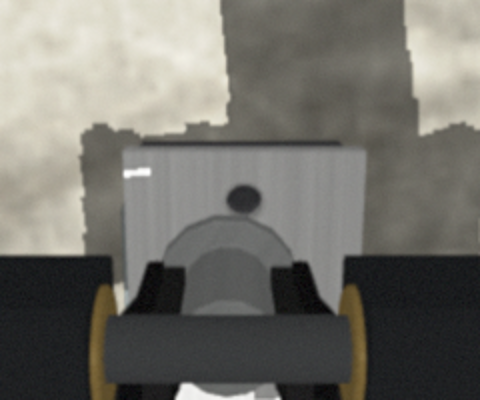

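The crop shows the leaf down with the pin hole at crop (243,199), i.e. full-image (325.5,240.5). That is within 1 px of the expected (324.6,241.6). The pin is held upright in the jaws just behind it.

```bash
python3 -m creep '[[0.4,0,0.5,-0.014,-0.002,0,0],[0.2,0,0.8,-0.01,-0.001,0.001,0],[0,0,0.4,0,0,0,0],[0,0,0,0,0,0,0]]'
cat > hole2.py <<'E'
from h import *
c=snap("wrist"); p,R,o=pose(); g=cv2.cvtColor(c["frame"],cv2.COLOR_BGR2GRAY); e=proj(c,[[.4329,.0354,.0675]])[0]; r=16
x0,y0=int(e[0])-r,int(e[1])-r; w=g[y0:y0+2*r,x0:x0+2*r]; b=((w<75)*255).astype(np.uint8); n,l,st,ce=cv2.connectedComponentsWithStats(b)
for i in range(1,n):
    if st[i,4]>15: uv=ce[i]+[x0,y0]; print("exp",e.round(1),"blob",uv.round(1),st[i].tolist(),"world",onz(c,[uv],.0675)[0].round(4))
W=cloud(c); Q=((W.reshape(-1,3)-p)@R).reshape(W.shape); ok=c["z_map"]>0
m=ok&(Q[...,2]>.068)&(Q[...,2]<.081)&(abs(Q[...,0])<.03)&(abs(Q[...,1])<.03); P=Q[m]*1000; print("collar tool",np.percentile(P,[0,.5,50,99.5,100],axis=0).round(1).tolist())
E
python3 hole2.py; python3 go.py .4335 .035 .205 84
```

```text
time_s: 21.45
tool_pos: [0.4357, 0.0391, 0.2193]
tool_rot: [-179.9, -0.1, 84.5]
force: [-0.2, 0.5, -0.9]
grip_width: 0.0203
exp [311.1 243.3] blob [311.4 241.8] [8, 8, 18, 14, 185] world [0.4319 0.0357 0.0675]
collar tool [[-18.3, -19.0, 68.0], [-16.8, -18.8, 68.1], [0.1, -12.1, 75.5], [17.3, -5.7, 80.7], [19.0, -4.3, 81.0]]
tcp [0.4358 0.0392 0.2196] rot [-1.799e+02 -1.000e-01  8.450e+01] t 21.5 | shift cm [-0.44 -0.19  1.46] turn [-0.002 -0.001  0.009]
```

```bash
python3 -m creep '[[-0.3,-0.15,0.5,-0.002,0,0.005,0],[-0.1,0,0.5,0,0,0.003,0],[0,0,0.4,0,0,0,0],[0,0,0,0,0,0,0],[0,0,0,0,0,0,0]]'; python3 go.py .4334 .0351 .196 84
```

```text
time_s: 22.0
tool_pos: [0.4341, 0.0347, 0.2046]
tool_rot: [180.0, -0.1, 84.0]
force: [-0.1, 0.1, -1.3]
grip_width: 0.0203
tcp [0.4341 0.0347 0.2046] rot [ 1.8e+02 -1.0e-01  8.4e+01] t 22.0 | shift cm [ 0.03 -0.07  0.86] turn [ 0.001 -0.001 -0.   ]
```

```bash
python3 -m creep '[[0.03,-0.1,0.3,0.001,-0.001,0,0],[0,0,0.3,0,0,0,0],[0,0,0.2,0,0,0,0],[0,0,0,0,0,0,0]]'; python3 go.py .4334 .0351 .196 84; python3 hole2.py
```

```text
time_s: 22.4
tool_pos: [0.4333, 0.0352, 0.1961]
tool_rot: [180.0, -0.0, 84.0]
force: [-0.2, 0.4, -1.4]
grip_width: 0.0198
tcp [0.4333 0.0352 0.1961] rot [180.  -0.  84.] t 22.4 | shift cm [-0.    0.01  0.01] turn [ 0. -0. -0.]
exp [317.2 255.1] blob [318.3 247.2] [12, 7, 11, 3, 20] world [0.4278 0.0366 0.0675]
collar tool [[-18.6, -19.0, 68.0], [-16.2, -18.8, 68.1], [0.7, -12.2, 75.4], [16.8, -5.6, 80.6], [19.4, -4.7, 80.9]]
```

```bash
python3 -m creep '[[0,0,0.3,0,0,0,0],[0,0,0.3,0,0,0,0],[0,0,0.3,0,0,0,0],[0,0,0,0,0,0,0]]'; python3 go.py .4334 .0351 .17 84
```

```text
time_s: 22.85
tool_pos: [0.4335, 0.0351, 0.1866]
tool_rot: [180.0, -0.0, 84.0]
force: [-0.2, -0.0, -1.7]
grip_width: 0.0201
tcp [0.4335 0.0351 0.1866] rot [180.  -0.  84.] t 22.85 | shift cm [-0.01 -0.01  1.66] turn [ 0.001 -0.    -0.   ]
```

```bash
python3 -m creep '[[0,0,0.3,0,0,0,0],[0,0,0.3,0,0,0,0],[0,0,0.3,0,0,0,0],[0,0,0,0,0,0,0]]'; python3 -m creep '[[0,0,0.3,0,0,0,0],[0,0,0.3,0,0,0,0],[0,0,0.3,0,0,0,0],[0,0,0,0,0,0,0]]'; python3 go.py .4334 .0351 .15 84
```

```text
time_s: 23.25
tool_pos: [0.4334, 0.0352, 0.1767]
tool_rot: [180.0, -0.0, 84.0]
force: [0.1, -0.7, -1.8]
grip_width: 0.0198
time_s: 23.65
tool_pos: [0.4335, 0.0351, 0.1669]
tool_rot: [180.0, -0.0, 84.0]
force: [0.0, -0.1, -0.4]
grip_width: 0.0202
tcp [0.4335 0.0351 0.1669] rot [180.  -0.  84.] t 23.65 | shift cm [-0.   -0.01  1.69] turn [ 0. -0. -0.]
```

```bash
python3 -m creep '[[0,0,0.3,0,0,0,0],[0,0,0.3,0,0,0,0],[0,0,0.3,0,0,0,0],[0,0,0.3,0,0,0,0],[0,0,0,0,0,0,0]]' 60; python3 -m creep '[[0,0,0.2,0,0,0,0],[0,0,0.2,0,0,0,0],[0,0,0.2,0,0,0,0]]'; python3 go.py .4334 .0351 .143 84
```

```text
time_s: 24.15
tool_pos: [0.4335, 0.0351, 0.1538]
tool_rot: [180.0, -0.0, 84.0]
force: [-0.2, -0.5, -1.7]
grip_width: 0.02
time_s: 24.45
tool_pos: [0.4337, 0.0351, 0.1478]
tool_rot: [180.0, -0.0, 84.0]
force: [-1.4, -0.3, 1.9]
grip_width: 0.0197
tcp [0.4337 0.0351 0.1478] rot [180.  -0.  84.] t 24.45 | shift cm [-0.01 -0.03  0.48] turn [ 0.001 -0.    -0.   ]
```

```bash
python3 -m creep '[[0,0,0.2,0,0,0,0],[0,0,0.2,0,0,0,0],[0,0,0.1,0,0,0,0]]'; python3 -m creep '[[0,0,0.15,0,0,0,0],[0,0,0.15,0,0,0,0]]'; python3 go.py .4334 .0351 .143 84
```

```text
time_s: 24.75
tool_pos: [0.4335, 0.0352, 0.1433]
tool_rot: [-180.0, 0.0, 84.0]
force: [-4.0, -0.1, 9.3]
grip_width: 0.0199
time_s: 24.95
tool_pos: [0.4337, 0.0354, 0.1431]
tool_rot: [-179.9, 0.2, 84.0]
force: [-7.6, -0.8, 20.0]
grip_width: 0.0201
tcp [0.4337 0.0354 0.1431] rot [-179.9    0.2   84. ] t 24.95 | shift cm [-0.03 -0.03  0.01] turn [-0.003  0.003 -0.001]
```

Run:
```python
from h import *
O=np.array([.5024,.0274,0]); J=Ro.from_euler('z',-6,degrees=True).as_matrix()
for n in("side","top","wrist"):
    c=snap(n); cv2.imwrite(f"pics/{n}_end.png",c["frame"]); W=cloud(c); ok=c["z_map"]>0
    L=((W.reshape(-1,3)-O)@J).reshape(W.shape)
    m=ok&(abs(L[...,2]-.064)<.008)&(L[...,0]>-.085)&(L[...,0]<.055)&(abs(L[...,1])<.042)&(np.hypot(L[...,0]+.07,L[...,1])>.022)
    P=L[m]
    if len(P)>30: print(n,len(P),"slope,z0",np.polyfit(P[:,0],P[:,2],1).round(4),"x",P[:,0].min().round(3),P[:,0].max().round(3),"front z",np.median(P[P[:,0]<-.05][:,2]).round(4))
    if n=="side":
        e=proj(c,[O+[0,0,.05]])[0]; u,v=map(int,e); cv2.imwrite("pics/side_crop.png",cv2.resize(c["frame"][v-70:v+60,u-90:u+110],None,fx=4,fy=4,interpolation=cv2.INTER_CUBIC))
o=env.get_obs(); print(o["time_s"],o["force"],o["tool_pos"],o["grip_width"])
```

```text
side 817 slope,z0 [-0.0002  0.0617] x -0.083 0.055 front z 0.0619
top 155 slope,z0 [0.0008 0.0608] x 0.002 0.055 front z nan
wrist 3324 slope,z0 [-0.0032  0.0617] x -0.085 -0.02 front z 0.0619
25.1 [-7.68951749 -0.2529507  18.0474704 ] [0.43368845 0.03539164 0.14309571] 0.01996056441120084
  return _methods._mean(a, axis=axis, dtype=dtype,
  ret = ret.dtype.type(ret / rcount)
```

View pics/side_crop.png

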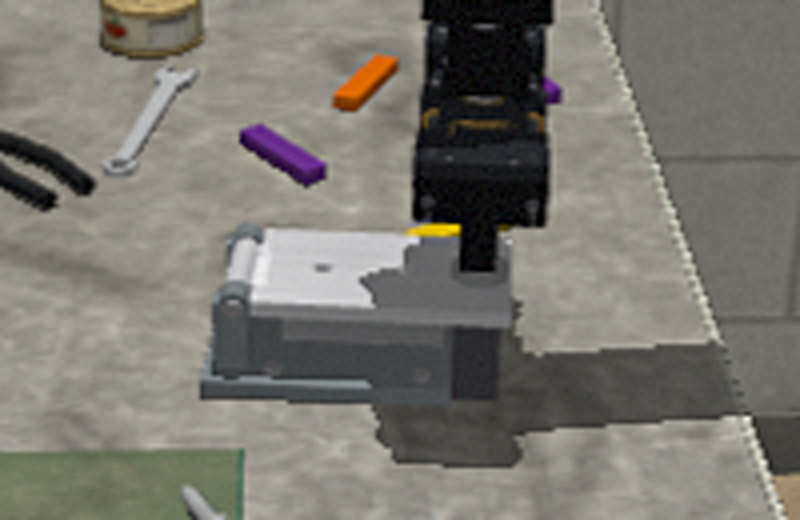

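The side crop shows the leaf level from the hinge (240,260) to the post (480,320). The bar is still in line under it, around (360,330), and the fingers hold the knob at (480,250). Leaf slope is about 0 rad, and the push holds at 18 N.

```bash
python3 -c "
from cell import order,env
print(order.sign_off()); o=env.get_obs(); print(o['time_s'],o['force'],o['tool_pos'])"
```

```text
the job is handed in; nothing more can be done
None
the job is handed in; nothing more can be done
```

The job is handed in at about 25 s of the 64 s limit. The bar is on the rest, the leaf is shut over it, and the arm is still pressing the pin down. No verdict was given.

I picked the grey steel bar and laid it on the rest. The leaf then swung down past upright, and the pin went from its stand through the leaf into the post.

**Last checks:**
- **Bar:** before I lowered the leaf it measured within 0.1 mm of the rest's centre, about 0.3° off its direction, with its top at 50 mm. Under the shut leaf I could only see it in the side view, where it was still in line; I did not measure it again.
- **Leaf:** the slope reads between -0.003 and +0.001 rad in the three cameras, with its upper face at 62 mm.
- **Pin:** the tool is upright within about 0.2° and the tip is estimated about 30 mm below the mouth of the post's hole. I worked this out from the arm's pose, because the tip itself cannot be seen.
- **Push:** about 18 N down, holding steady. A sideways force of about 8 N also showed up while pressing.
- **Grip:** set to 60 N, with the fingers reading 20 mm on the 22 mm knob.

**What went wrong or disagreed:** the first grasp of the bar failed because I lifted before the fingers had closed, so I repeated it. The top and wrist cameras differed by 1 to 2 mm. I never moved near the tape, spanner or bolt, but I did not measure their positions at the end.

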